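# Fit up the second test plate in the tacking jig

### The arm

A 6-joint arm with a two-finger parallel gripper is mounted at the origin on a cart in front of the work surface, level with it; the furniture and walls round the work are solid. World frame = base frame: x ahead of the robot, y to its left, z up, the work surface at z = 0. Lengths are in m, angles in rad, forces in N, time in s.
With the tool pointing down it reaches from about 0.275 to 0.875 m from the base axis. Payload 12.5 kg.
Tool frame: the origin (TCP) lies on the centre line of the jaws, within the pads' length; the fingertips stand r.finger_overhang ahead of it and the grasp point (between the pads) lies 3 mm ahead of it (r.finger_overhang is the distance from the TCP to the fingertips, in m); z points along the fingers, y is the line along which they close (so a half turn about z gives the same grasp; the last joint's range is limited). The gripper opens to 85 mm and grips with 20 to 120 N. Pads are 22 mm wide; open, the fingers measure 114 mm over their backs; the gripper's body (76 mm by 85 mm) begins 54 mm behind the grasp point. The pads swing forward as they close: fully open they stand 13 mm farther back than shut.
Start: joints at [1.149, 0.351, 1.652, -0, 1.139, -0.085], TCP at [0.182, 0.519, 0.253] pointing down, gripper open.
Joint ranges: [-2.75, 2.75], [-0.79, 2.1], [0.01, 2.65], [-1.57, 4.71], [0.07, 3.14], [-2.87, 2.87]. Speed limits (rad/s): [2.22, 2.22, 2.79, 3.14, 3.14, 3.14].

### API

Orientations are given as a unit quaternion [x, y, z, w].
In Python, from cell import r, optics gives the robot as it stands. The module is installed in compiled form; this text tells all that it offers. Calls block until the motion is done:
- r.move_to(position, orientation): joint-space move of the TCP to a pose.
- r.move_linear(position, rot=None, vel=0.15): straight line of the TCP; rot=None keeps the orientation; vel is the mean speed in m/s.
- r.set_joints(angles): joint-space move.
- r.set_gripper(opening, squeeze=None): opening from 0.0 (shut) to 1.0 (fully open); squeeze is the grip in N (None keeps the last); returns when the fingers have stopped.
- r.sleep(seconds).
- r.inverse_kinematics(position, orientation): joint angles nearest the present ones, or None.
- optics.get_image(name): name is "side" or "top"; returns a dict with "pixels" (384x512x3 uint8, red, green, blue), "depth" (384x512 float32, m along the optical axis (not along the pixel's ray), 0 where there is no reading), "fx", "fy", "cx", "cy" (pixels), "D" ([k1, k2, p1, p2, k3] as OpenCV has them; the pictures are not rectified), "camera_from_world" (4x4, takes a point from world to camera coordinates). Camera axes: x right, y down, z forward; pixel columns grow to the right and rows downward; lengths in m; the calibration is good to about 2 mm. A picture is of the moment at which its call begins.
A pose or a line that the arm cannot do raises r.PlanningError and nothing moves.
- r.hand_in(): hands the job in; it is judged then, once.
Readings, each from a call of its own:
- r.current_t(): time.
- r.current_q(): joint angles.
- r.current_qvel(): joint speeds.
- r.current_effort(): joint torques, N m.
- r.current_tool_pos(): TCP position.
- r.current_ee_rot(): TCP orientation.
- r.current_contact_force(): force on the tool from outside, world axes, zero at the start.
- r.current_torque(): the same for the moment, N m.
- r.current_opening(): opening from 0.0 (shut) to 1.0 (fully open).
- r.current_finger_force(): force on a finger pad.
Only numpy, scipy, OpenCV 4.12 (cv2) and the standard library are available. Lean on these libraries where they do the work, as an engineer would, in place of code of your own. Each camera call takes 0.05 s, during which the arm holds its last target. There are 200 camera calls.

### The job

Fit up the second weld test plate in the tacking jig: nudge the loose steel plate sideways into line with the empty bay on the right of the gap tabs and push it back square against the rear fence. Then push the open right-hand cam lever a quarter turn, fully round to its stop, so that it points towards the robot like the left one and its cam closes the plate up to the gap tabs and locks it. Only push: do not lift or pick up anything, and leave the magnet, marker pen and tape measure undisturbed.

Things in the scene. Friction and masses are not known exactly. Their poses are not given: they have to be found in the camera images.
- jig: Fixed steel welding jig on the worktop; origin at the centre of its underside, x from the robot's side to the rear fence, y to the left, z up. Bed: smooth plate 270 (x) by 360 (y) by 12 mm, its top 12 mm up. It has a rear fence, a copper strip under the joint with two gap tabs, and a plate bay with a cam lever on either side of it, the right bay empty
- fence_mid (a point): Middle of the rear fence's face at the bed's top; jig x = 105, y = 0 mm. The fence is a dark bar along the jig's y, from y = -118 to +118 mm, 18 mm high above the bed with screw heads 6 mm higher
- gap_tabs (a point): On the bed midway between the two gap tabs; jig x = 67.5, y = 0 mm. Each tab is 12 (x) by 4 (y) mm and 6.5 mm high; they stand at y = 0, at jig x = 45.5 and 89.5 mm. To their left the first plate, of the loose one's size, is already locked (jig x 30 to 105, y 2 to 102 mm)
- bay_seat (a point): On the bed where the loose plate's origin belongs when seated in the right bay, with its axes along the jig's; jig x = 67.5, y = -52 mm. With the lever open the bay is 116 mm wide, from the tabs at y = -2 to the cam at y = -118 mm: a square 100 mm plate enters from the front with its origin between y = -52 and -68 mm
- left_lever_grip (a point): On the axis of the left lever's grip, 35 mm above the bed, jig x = 2.5, y = 131 mm. This lever is locked and fixed; it mirrors the locked right lever and points to the jig's -x from its pivot at x = 67.5, y = 131 mm
- test_plate: The loose second plate: plain dark steel, 75 (x) by 100 (y) by 8 mm thick, about 0.5 kg, lying flat on the front part of the bed, turned up to 0.3 rad and up to 50 mm left or right of the bay's middle, its rear edge in front of the first plate and the cam; origin at the centre of its underside
- cam_lever (a joint): Right cam lever, on a vertical pivot: 0 = open, it points to the jig's -y (right); grows clockwise from above to 1.571 rad at its stop = locked, pointing to the jig's -x like the left lever. Light friction (0.12 N m); stays where left. The cam meets the plate on the way, slides it along the fence to the tabs, and bears hard on it in the last 0.3 rad (up to 8 N at the grip)
- lever_grip (a point): On the axis of the right lever's upright black grip, 35 mm above the bed, 65 mm from the pivot. The grip is round, 17 mm across at its widest, from 17 to 51 mm above the bed; under it lies the lever's flat bar, 12 mm wide, 11 to 17 mm above the bed
- cam_pivot (a point): The right lever's pivot axis at the bed's top; jig x = 67.5, y = -131 mm. The steel cam below the lever is 10.5 mm high: a hub of 12 mm radius and a lobe of 14 mm radius centred 16 mm from the pivot, pointing to the jig's -x when open and to +y, at the plate's end, when locked
- magnet_square: Bystander: triangular welding magnet with red edges, 95 by 95 by 16 mm, lying flat on the worktop to the right of the jig; origin at its underside's centre
- marker_pen: Bystander: white and red marker pen, 126 mm long, 17 mm thick, lying on the worktop to the right in front of the jig; origin at its underside's centre
- tape_measure: Bystander: yellow and black tape measure, 34 by 76 by 66 mm, standing on the worktop to the left in front of the jig; origin at its underside's centre
Not all that is in view belongs to the job. What is shaped like the test_plate but brown is not meant.

How it is judged:
By the outcome, as a careful person would: the job done as asked, in the order asked, and still so for the second after the job is handed in, with the robot touching nothing.
It also fails if it takes over 64 s, if anything falls off the work surface, if the arm or the gripper's body presses on something with over 40 N, if the wrist force passes 120 N, or if a joint passes its speed limit or range.

## Working session

There is one attempt and no reset: what is moved stays moved. The work goes in short steps, each a Python script; the robot and the scene stay as the last script left them, time stands still between calls to the robot, and variables do not carry over. Pictures are saved under pics/ and viewed, at most 10 in all, crops included, and the job is handed in when it is done.

```bash
mkdir -p pics
python3 - <<'E'
from cell import r, optics
import cv2,numpy as np
for n in("top","side"):
    d=optics.get_image(n); cv2.imwrite(f"pics/{n}0.png",cv2.resize(d["pixels"][:,:,::-1],(800,600),interpolation=cv2.INTER_CUBIC)); np.savez(f"{n}0.npz",**d)
    print(n,d["fx"],d["cx"],d["cy"],d["D"],np.round(d["camera_from_world"],3).tolist())
print(r.finger_overhang,r.current_t(),r.current_ee_rot())
E
```

```text
top 445.5596089217574 258.81327174110385 190.38212733244174 [-0.07241499  0.          0.          0.          0.        ] [[0.008, -1.0, 0.029, -0.042], [-0.997, -0.01, -0.078, 0.492], [0.078, -0.029, -0.997, 1.274], [0.0, 0.0, 0.0, 1.0]]
side 389.57761264895225 253.44381957212659 189.61697916621898 [-0.11514225  0.          0.          0.          0.        ] [[0.976, -0.216, 0.005, -0.484], [-0.119, -0.559, -0.821, 0.093], [0.18, 0.801, -0.571, 1.072], [0.0, 0.0, 0.0, 1.0]]
0.022 0.1 [ 1.67627073e-01  9.85850343e-01 -5.01485306e-04 -1.18915809e-04]
```

View pics/top0.png

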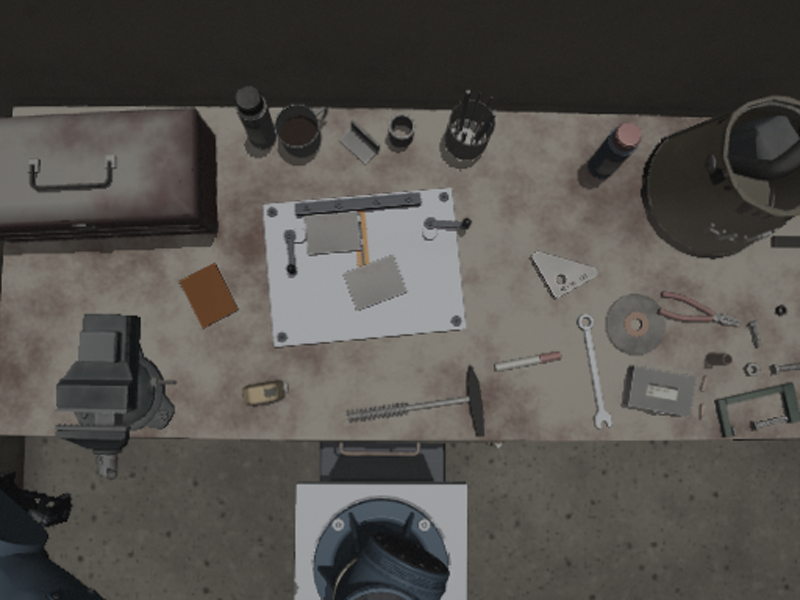

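View pics/side0.png

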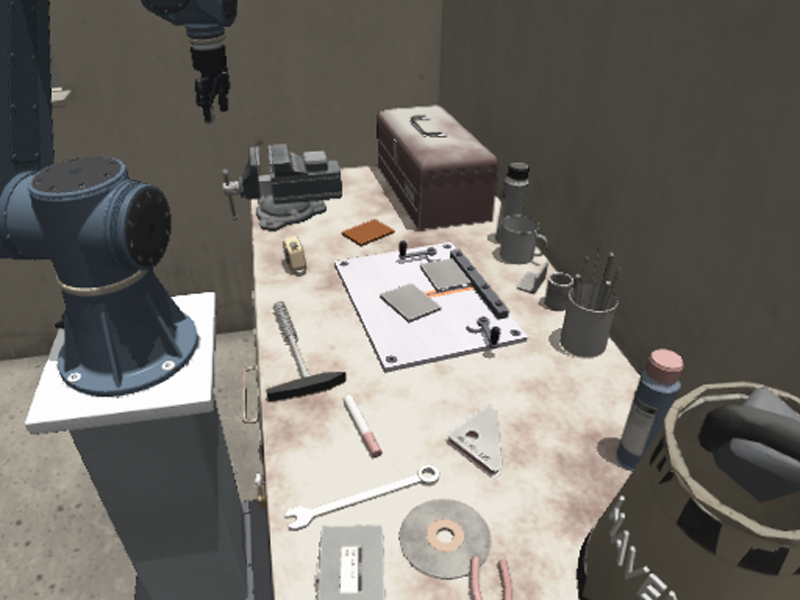

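Top picture: jig bed with corners about (263,205), (451,188), (466,329), (275,347). Candidates for the plate are the loose grey plate at (375,282), the locked plate at (333,236) against the fence left of the copper strip, and the brown plate at (208,296). By the description it is (375,282). The right lever's grip is at (466,224) and its pivot at (430,226).
The side picture agrees: loose plate at (410,302), lever at (490,333). Next I rectify onto the bed plane and fit.

```bash
cat > h.py <<'E'
import cv2,numpy as np
def load(f): return dict(np.load(f))
X0,X1,Y0,Y1,S=0.28,0.68,-0.25,0.25,0.001   # ortho window, 1 mm/px /ss
def ortho(d,z,s=0.001):
    xs=np.arange(X1,X0,-s); ys=np.arange(Y1,Y0,-s)
    gx,gy=np.meshgrid(xs,ys,indexing="ij")
    P=np.stack([gx,gy,np.full_like(gx,z)],-1).reshape(-1,3)
    uv=proj(d,P).reshape(gx.shape+(2,)).astype(np.float32)
    return cv2.remap(np.ascontiguousarray(d["pixels"]),uv[...,0],uv[...,1],cv2.INTER_CUBIC)
def proj(d,P):
    T=d["camera_from_world"]; K=np.array([[d["fx"],0,d["cx"]],[0,d["fy"],d["cy"]],[0,0,1.]])
    return cv2.projectPoints(np.asarray(P,float).reshape(-1,3),cv2.Rodrigues(T[:3,:3])[0],T[:3,3],K,np.array(d["D"]))[0].reshape(-1,2)
def w(px,s=0.001): # ortho (col,row)->world xy
    px=np.asarray(px,float); return np.stack([X1-px[...,1]*s,Y1-px[...,0]*s],-1)
E
python3 - <<'E'
from h import *
for n in("top","side"):
    d=load(n+"0.npz")
    o=ortho(d,0.012)
    cv2.imwrite(f"pics/o_{n}.png",cv2.resize(o[:,:,::-1],(750,600)))
    hsv=cv2.cvtColor(o,cv2.COLOR_RGB2HSV)
    m=((hsv[...,2]>(140 if n=="top" else 200))&(hsv[...,1]<25)).astype(np.uint8)*255
    if n=="top": print(hsv[200:260:20,150:400:40].tolist())
    m=cv2.morphologyEx(m,cv2.MORPH_OPEN,np.ones((5,5)))
    c=max(cv2.findContours(m,0,2)[0],key=cv2.contourArea)
    rc=cv2.minAreaRect(cv2.convexHull(c)); b=cv2.boxPoints(rc); print(n,rc,w(b).round(4).tolist(),w(rc[0]))
E
```

```text
[[[102, 8, 164], [108, 8, 159], [105, 4, 128], [113, 6, 164], [105, 6, 163], [105, 6, 163], [105, 6, 164]], [[105, 6, 164], [105, 6, 164], [105, 6, 163], [105, 6, 164], [100, 5, 163], [105, 6, 163], [110, 5, 148]], [[105, 6, 163], [105, 6, 163], [105, 6, 163], [105, 6, 163], [105, 6, 163], [102, 8, 163], [105, 6, 158]]]
top ((210.6134490966797, 128.58538818359375), (269.60931396484375, 360.4265441894531), 84.32073974609375) [[0.6677, 0.2321], [0.7034, -0.1266], [0.4351, -0.1533], [0.3994, 0.2054]] [0.55141461 0.03938655]
side ((207.50897216796875, 135.91209411621094), (245.91339111328125, 376.9244384765625), 83.89126586914062) [[0.6463, 0.243], [0.6864, -0.1318], [0.4419, -0.158], [0.4018, 0.2168]] [0.54408791 0.04249103]
```

View pics/o_top.png

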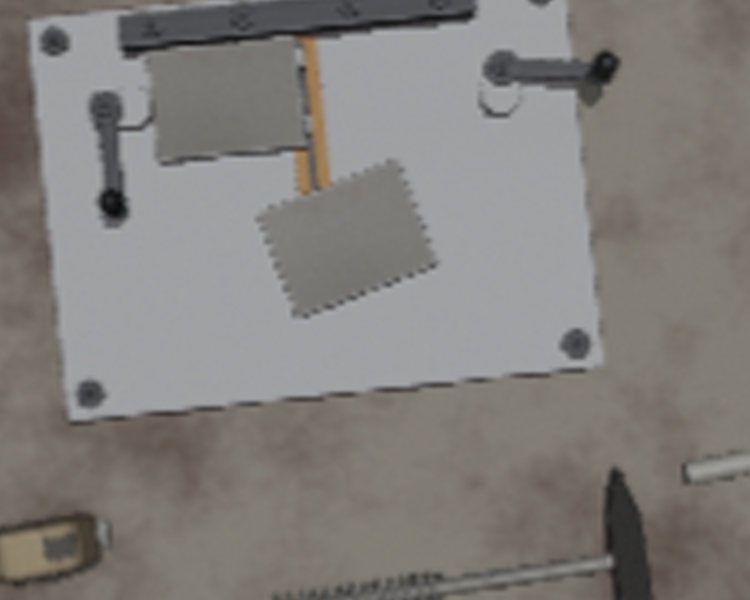

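View pics/o_side.png

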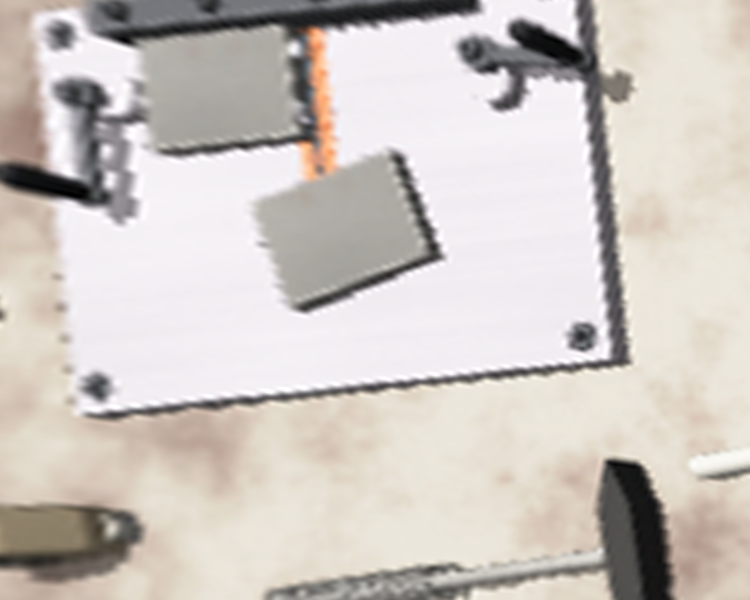

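```bash
sed -i 's/X0,X1,Y0,Y1,S=.*/X0,X1,Y0,Y1=0.28,0.74,-0.25,0.25/' h.py
cat >> h.py <<'E'
def bed(d):
    o=ortho(d,0.012); hsv=cv2.cvtColor(o,cv2.COLOR_RGB2HSV)
    m=((hsv[...,2]>140)&(hsv[...,1]<25)).astype(np.uint8)*255
    c=max(cv2.findContours(cv2.morphologyEx(m,cv2.MORPH_OPEN,np.ones((5,5))),0,2)[0],key=cv2.contourArea)
    rc=cv2.minAreaRect(cv2.convexHull(c)); return w(rc[0]),rc
def plate(d,j,box=(-140,100,-110,60)):  # loose plate's jig pose from its top face z=.020; box = search window (jig mm)
    o=ortho(d,0.020); hsv=cv2.cvtColor(o,cv2.COLOR_RGB2HSV).astype(int)
    m=((hsv[...,2]<145)&(hsv[...,2]>90)&(hsv[...,1]<45)).astype(np.uint8)
    g=np.argwhere(m>=0)[:,::-1]; q=tojig(w(g),j).reshape(m.shape+(2,))*1000
    m[(q[...,0]<box[0])|(q[...,0]>box[1])|(q[...,1]<box[2])|(q[...,1]>box[3])]=0
    m=cv2.morphologyEx(m,cv2.MORPH_OPEN,np.ones((7,7)))
    c=max(cv2.findContours(m,0,2)[0],key=cv2.contourArea); rc=cv2.minAreaRect(c)
    b=w(cv2.boxPoints(rc)); return tojig(w(rc[0]),j)*1000,rc[1:],(tojig(b,j)*1000).round(1)
def R(a): return np.array([[np.cos(a),-np.sin(a)],[np.sin(a),np.cos(a)]])
def tojig(p,j): return (np.asarray(p)-j[:2])@R(j[2])
def toworld(p,j): return np.asarray(p)@R(j[2]).T+j[:2]
E
python3 - <<'E'
from h import *
d=load("top0.npz")
c,rc=bed(d); print(c,rc)
a=np.deg2rad(90-rc[2]); j=np.array([c[0],c[1],a]); print("jig",j); np.save("jig.npy",j)
print(plate(d,j,(-140,25,-110,60)))
for n,p in dict(piv=(67.5,-131),grip=(67.5,-196),seat=(67.5,-52)).items(): print(n,toworld(np.array(p)/1e3,j))
# depth cloud
v,u=np.mgrid[:384,:512]; K=np.array([[d["fx"],0,d["cx"]],[0,d["fy"],d["cy"]],[0,0,1.]])
n=cv2.undistortPoints(np.stack([u,v],-1).reshape(-1,1,2).astype(float),K,np.array(d["D"])).reshape(-1,2)
z=d["depth"].reshape(-1,1); P=np.hstack([n*z,z]); T=d["camera_from_world"]; P=(P-T[:3,3])@T[:3,:3]
q=tojig(P[:,:2],j)*1000; h=P[:,2]*1000; ok=z[:,0]>0
b=ok&(abs(q[:,0])<120)&(abs(q[:,1])<100)&(q[:,0]<-90); print("bed h",np.median(h[b]))
t=ok&(h>45)&(q[:,0]>-150)&(q[:,0]<260)&(q[:,1]<150)&(q[:,1]>-330)
for yy in range(-330,150,30):
    s=t&(q[:,1]>=yy)&(q[:,1]<yy+30)
    if s.any(): print(yy,"minx",q[s,0].min().round(),"h",h[s].max().round())
g=ok&(h>35)&(h<80)&(q[:,0]>-20)&(q[:,0]<100)&((q[:,1]<-170)|(q[:,1]>110))&(abs(q[:,1])<230)
for s in(g&(q[:,1]<0),g&(q[:,1]>0)): print("grip",np.median(q[s],0),np.percentile(h[s],90),s.sum())
E
```

```text
[0.55189864 0.03996304] ((210.03695678710938, 188.1013641357422), (270.1914367675781, 360.272705078125), 83.9909896850586)
jig [0.55189864 0.03996304 0.10487701]
(array([-33.98518597, -17.25401817]), ((78.8041000366211, 103.02720642089844), 69.17910766601562), array([[ -9.1,  42.6],
       [ 17.3, -57. ],
       [-58.9, -77.1],
       [-85.2,  22.5]]))
piv [ 0.63274147 -0.08325094]
grip [ 0.63954599 -0.1478938 ]
seat [ 0.62447137 -0.00468501]
bed h 12.389565736724304
-270 minx 196.0 h 175.0
-240 minx 187.0 h 189.0
-210 minx 49.0 h 181.0
-180 minx 214.0 h 106.0
-120 minx 223.0 h 65.0
-90 minx 223.0 h 63.0
30 minx 240.0 h 81.0
60 minx 218.0 h 84.0
90 minx 219.0 h 81.0
120 minx -5.0 h 172.0
grip [  55.37543116 -193.39232992] 64.24462150278315 30
grip [  3.00477568 130.93134302] 62.942541343995295 36
```

```bash
cat >> h.py <<'E'
def quat(phi): return [float(np.cos(phi/2)),float(np.sin(phi/2)),0.,0.]
def pose(x,y,tipz,head,j,ov):  # jig mm; tip z world m; heading of tool x in jig frame
    p=toworld(np.array([x,y])/1e3,j); return [float(p[0]),float(p[1]),tipz+ov],quat(head+j[2])
E
python3 - <<'E'
from h import *; from cell import r
d=load("top0.npz"); cv2.imwrite("pics/crop.png",cv2.resize(d["pixels"][110:230,160:320,::-1],(800,600),interpolation=cv2.INTER_CUBIC))
j=np.load("jig.npy"); ov=r.finger_overhang
r.set_gripper(0.4); print(r.finger_overhang,r.current_opening(),r.current_t())
p,q=pose(-34,66,0.10,np.pi/2,j,ov); print(p,r.inverse_kinematics(p,q))
for a in [(-100,-57,.014,0),(20,-57,.014,0),(97,-196,.034,np.pi),(3,-152,.034,np.pi/2)]: print(a,r.inverse_kinematics(*pose(*a,j,ov)))
r.move_to(p,q); print(r.current_t(),r.current_contact_force())
E
```

```text
0.022 0.4021026531956143 0.65
[0.5111762499655901, 0.10204111733507962, 0.122] [ 1.07704957e-01  4.78756434e-01  1.83560673e+00 -4.44089210e-16
  8.27229486e-01  2.82794237e-03]
(-100, -57, 0.014, 0) [-1.60680836e-01  5.60195596e-01  2.02174661e+00 -4.44089210e-16
  5.59650445e-01  1.30523848e+00]
(20, -57, 0.014, 0) [-1.05861932e-01  6.99169231e-01  1.71009294e+00 -4.44089210e-16
  7.32330487e-01  1.36005738e+00]
(97, -196, 0.034, 3.141592653589793) [-2.81195562e-01  8.16928929e-01  1.39154933e+00 -4.44089210e-16
  9.33114392e-01 -1.95686890e+00]
(3, -152, 0.034, 1.5707963267948966) [-2.71934961e-01  6.70476273e-01  1.69741642e+00 -4.44089210e-16
  7.73699963e-01 -3.76811976e-01]
2.625 [ 0.56772394 -1.44012772 -0.45523296]
```

View pics/crop.png

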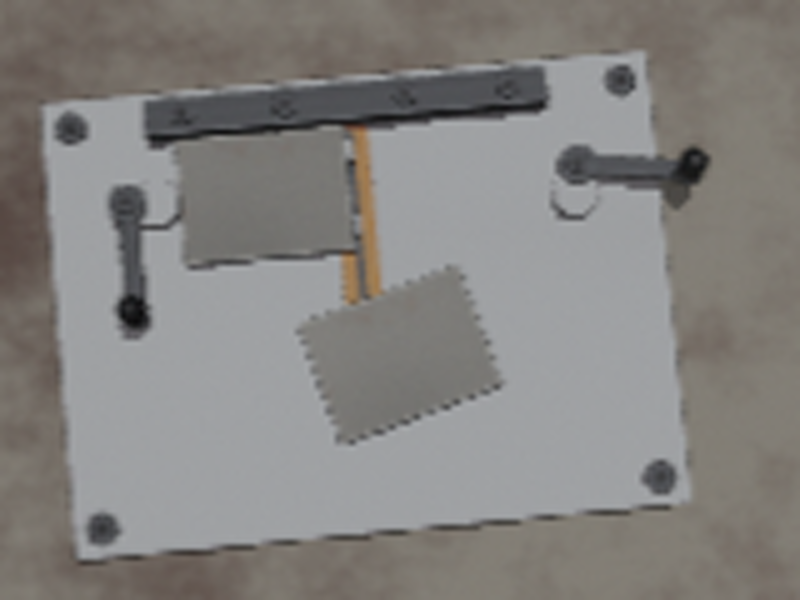

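The crop shows the plain grey loose plate, centre (400,355), ahead of the copper strip. That is the right one. The right lever (bar (575,165) to (690,162)) is a little round from fully open, so I aim the plate at y = -57. Next is the guarded descent and the sideways push.

```bash
cat >> h.py <<'E'
def touch(r,x,y,z0,head,j,ov,f=4.0,zmin=0.002):
    """lower the tip from z0 until it bears on the bed; returns tip z"""
    p,q=pose(x,y,z0,head,j,ov); r.move_linear(p,q,0.12); f0=np.array(r.current_contact_force())
    z=z0
    while z>zmin:
        z-=0.0015; p,_=pose(x,y,z,head,j,ov); r.move_linear(p,None,0.03)
        if r.current_contact_force()[2]-f0[2]>f: return z
    return None
E
python3 - <<'E'
from h import *; from cell import r
j=np.load("jig.npy"); ov=r.finger_overhang; H=np.pi/2
z=touch(r,-34,66,0.024,H,j,ov); print("touch",z,r.current_contact_force(),r.current_t())
E
```

```text
touch 0.010499999999999995 [-2.83572921 -1.07665439 11.28646746] 5.6583
```

Run:
```python
from h import *; from cell import r,optics
j=np.load("jig.npy"); ov=r.finger_overhang; H=np.pi/2
r.move_linear(pose(-34,66,0.0145,H,j,ov)[0],None,0.03)
r.move_linear(pose(-34,40,0.0145,H,j,ov)[0],None,0.06); print(r.current_contact_force())
r.move_linear(pose(-34,4,0.0145,H,j,ov)[0],None,0.03); print(r.current_contact_force())
r.move_linear(pose(-34,12,0.0145,H,j,ov)[0],None,0.06)
r.move_linear(pose(-34,30,0.10,H,j,ov)[0],None,0.2)
r.move_to(*pose(-112,-57,0.08,0,j,ov)); r.set_gripper(0.6)
d=optics.get_image("top"); np.savez("top1.npz",**d)
d2=optics.get_image("side"); np.savez("side1.npz",**d2)
print(plate(d,j,(-140,25,-115,20)),r.current_t())
o=np.vstack([cv2.resize(x["pixels"][100:260,140:340,::-1],(375,300)) for x in(d,d2)]);cv2.imwrite("pics/p1.png",o)
```

```text
[ 0.22162177 -0.01588422 -0.58595884]
[0.54291858 0.36682832 0.59711489]
(array([-20.35590079, -61.24474255]), ((86.77890014648438, 35.48102951049805), 4.085616588592529), array([[ -30.2,  -15.4],
       [   4.7,  -21.6],
       [ -10.5, -107.1],
       [ -45.4, -100.9]])) 10.3833
```

View pics/p1.png

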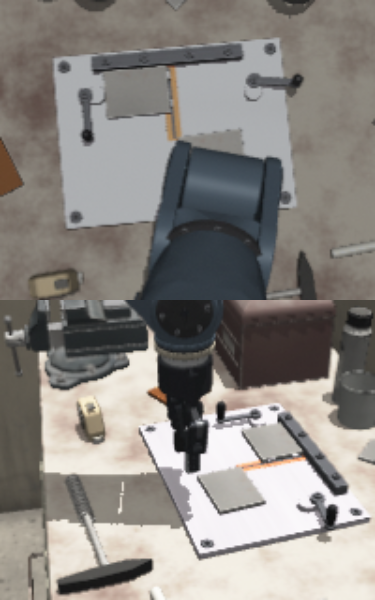

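The top view has the wrist over the plate's front half. The side view (lower half) shows the whole plate at (230,490), turned clockwise and moved right. I measure it there.

Run:
```python
from h import *
j=np.load("jig.npy")
for f in("side0","side1"):
    d=load(f+".npz"); o=ortho(d,0.020); hsv=cv2.cvtColor(o,cv2.COLOR_RGB2HSV).astype(int)
    q=tojig(w(np.argwhere(o[...,0]>=0)[:,::-1]),j).reshape(o.shape[:2]+(2,))*1000
    m=((hsv[...,2]>100)&(hsv[...,2]<190)&(hsv[...,1]<60)&(abs(q[...,0]+55)<78)&(q[...,1]<60)&(q[...,1]>-115)).astype(np.uint8)
    m=cv2.morphologyEx(m,cv2.MORPH_OPEN,np.ones((7,7)))
    for c in sorted(cv2.findContours(m,0,2)[0],key=cv2.contourArea)[-2:]:
        rc=cv2.minAreaRect(c); print(f,tojig(w(rc[0]),j)*1000,rc[1:],(tojig(w(cv2.boxPoints(rc)),j)*1000).round(1).tolist())
```

```text
side0 [-30.62029494 -24.39158281] ((73.90673828125, 97.49004364013672), 68.19859313964844) [[-8.3, 32.6], [18.2, -61.2], [-52.9, -81.4], [-79.4, 12.5]]
side1 [-116.69739491  -44.88361964] ((32.5046272277832, 139.7541961669922), 83.9909896850586) [[-100.4, 25.0], [-100.4, -114.8], [-132.9, -114.8], [-132.9, 25.0]]
side1 [-42.70576835 -60.2015334 ] ((71.02037048339844, 91.40583038330078), 80.53767395019531) [[-10.0, -12.4], [-4.5, -103.7], [-75.4, -108.0], [-80.9, -16.7]]
```

Run:
```python
from h import *; from cell import r,optics
j=np.load("jig.npy"); q=list(r.current_q()); q[0]+=0.75; r.set_joints(q)
d=optics.get_image("top"); np.savez("top2.npz",**d); print(plate(d,j,(-140,25,-115,40)),r.current_t())
cv2.imwrite("pics/p2.png",cv2.resize(ortho(d,.02)[:,:,::-1],(500,460)))
```

```text
(array([-45.86065496, -54.26470019]), ((79.11490631103516, 103.04717254638672), 81.46923065185547), array([[  -8.6,   -1.1],
       [  -4.1, -104. ],
       [ -83.1, -107.5],
       [ -87.6,   -4.5]])) 11.675
```

View pics/p2.png

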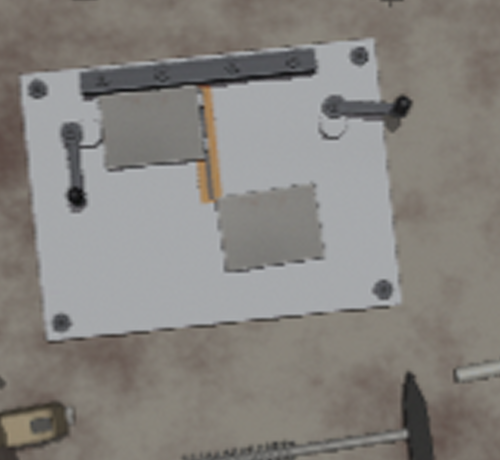

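The plate is at (270,228) in this view: y = -54, yaw 0.04, just right of the tabs' strip. It needs about 4 mm more to the right, then the front push.

Run:
```python
from h import *; from cell import r,optics
j=np.load("jig.npy"); ov=r.finger_overhang; H=np.pi/2
r.move_to(*pose(-46,22,0.06,H,j,ov)); r.set_gripper(0.4)
r.move_linear(pose(-46,22,0.0145,H,j,ov)[0],None,0.08); print(r.current_contact_force())
r.move_linear(pose(-46,-0.8,0.0145,H,j,ov)[0],None,0.03); print(r.current_contact_force())
r.move_linear(pose(-46,10,0.0145,H,j,ov)[0],None,0.08)
r.move_linear(pose(-46,15,0.06,H,j,ov)[0],None,0.15)
q=list(r.current_q()); q[0]+=0.75; r.set_joints(q)
d=optics.get_image("top"); np.savez("top3.npz",**d); print(plate(d,j,(-140,25,-115,40)),r.current_t())
```

```text
[ 0.35603063 -0.17789436  0.08704749]
[-0.37772858  0.18909534  0.65678045]
(array([-46.9048739, -58.952015 ]), ((80.79387664794922, 103.77313995361328), 82.56858825683594), array([[  -7.8,   -6.1],
       [  -5.2, -109.8],
       [ -86. , -111.8],
       [ -88.6,   -8.1]])) 17.0417
```

Run:
```python
from h import *; from cell import r,optics
j=np.load("jig.npy"); ov=r.finger_overhang
r.move_to(*pose(-114,-59,0.06,0,j,ov)); r.set_gripper(0.6)
r.move_linear(pose(-114,-59,0.0155,0,j,ov)[0],None,0.08); print(r.current_contact_force())
r.move_linear(pose(-90,-59,0.0155,0,j,ov)[0],None,0.06)
r.move_linear(pose(8,-59,0.0155,0,j,ov)[0],None,0.04); f0=np.array(r.current_contact_force()); print(f0,r.current_t())
x=8
while x<28:
    x+=1; r.move_linear(pose(x,-59,0.0155,0,j,ov)[0],None,0.03); f=np.array(r.current_contact_force())
    if np.linalg.norm(f[:2])>12: break
print(x,f,r.current_tool_pos(),r.current_t())
r.sleep(.1)
r.move_linear(pose(x-12,-59,0.0155,0,j,ov)[0],None,0.08)
r.move_linear(pose(x-15,-59,0.08,0,j,ov)[0],None,0.2)
q=list(r.current_q()); q[0]+=0.75; r.set_joints(q)
d=optics.get_image("top"); np.savez("top4.npz",**d); print(plate(d,j,(0,104,-112,5)),r.current_t())
cv2.imwrite("pics/p4.png",cv2.resize(d["pixels"][110:230,160:320,::-1],(800,600),interpolation=cv2.INTER_CUBIC))
```

```text
[ 0.03081515 -0.08552084 -0.43520358]
[-1.85919889 -0.60189817 -0.11693718] 22.775
26 [-12.72604657  -1.95152857   7.15255317] [ 0.58211514 -0.0161056   0.03719645] 27.275
(array([ 64.95688496, -61.31917498]), ((77.99016571044922, 99.97396850585938), 83.9909896850586), array([[ 104. ,  -11.3],
       [ 104. , -111.3],
       [  26. , -111.3],
       [  26. ,  -11.3]])) 29.7417
```

View pics/p4.png

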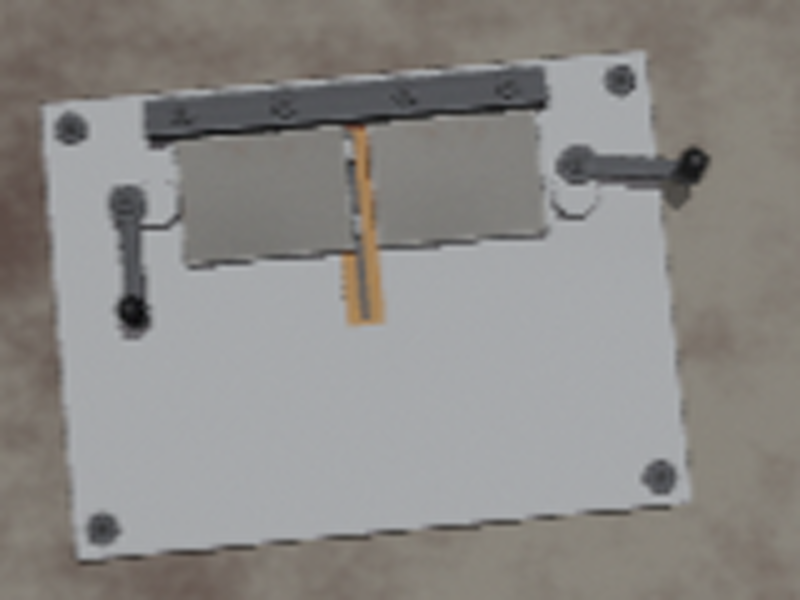

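The plates stand in line at the fence (new one at (460,180), front edge flush with the first), square and clear of the cam at (575,195). The lever comes next.

Run:
```python
from h import *; from cell import r,optics
j=np.load("jig.npy"); ov=r.finger_overhang; Z=0.044
def fp(th,off,z=Z,rad=65):
    t=np.array([-np.cos(th),np.sin(th)]); g=np.array([67.5,-131])+rad*np.array([-np.sin(th),-np.cos(th)])
    x,y=g-t*off; return pose(x,y,z,np.pi-th,j,ov)
r.move_to(*fp(0.05,32,0.12)); r.set_gripper(0.0)
r.move_linear(fp(0.05,32)[0],None,0.1); print(r.current_contact_force(),r.current_t())
for th in np.arange(0.1,1.41,0.1):
    r.move_linear(*fp(th,17.5),vel=0.05); f=np.array(r.current_contact_force())
    print(round(th,2),f.round(1))
    if np.linalg.norm(f)>25: break
print(r.current_t())
d=optics.get_image("side"); cv2.imwrite("pics/p5.png",cv2.resize(d["pixels"][120:270,180:380,::-1],(800,600)))
```

```text
[-0.22799797  0.13324986  0.25113114] 33.9333
0.1 [-0.3  0.1 -0.8]
0.2 [ 0.6 -0.1  0.5]
0.3 [-0.  -0.4  0.9]
0.4 [-0.8 -0.3 -0.8]
0.5 [ 0.4 -0.8 -0.5]
0.6 [ 1.  -1.3  0.2]
0.7 [-0.3 -0.9  0.4]
0.8 [ 0.2 -0.1  0.1]
0.9 [ 0.   0.1 -0.2]
1.0 [-0.5 -0.4 -0.1]
1.1 [-0.1 -0.2  0.5]
1.2 [-0.1 -1.   0. ]
1.3 [-0.4 -0.3  0. ]
1.4 [ 2.1 -2.7  0.4]
38.125
```

View pics/p5.png

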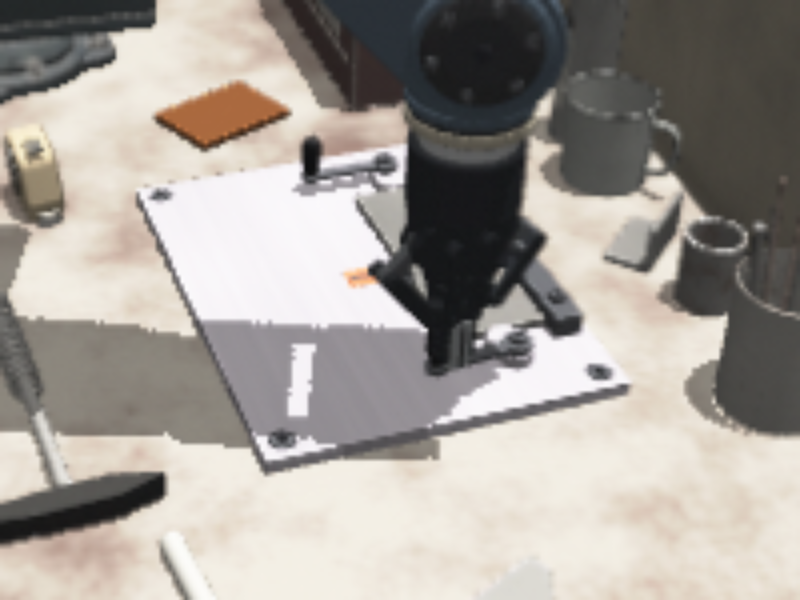

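The lever has been swung most of the way, with its bar running from the hub (515,345) to the grip near (438,350). I finish the turn on force.

Run:
```python
from h import *; from cell import r,optics
j=np.load("jig.npy"); ov=r.finger_overhang; Z=0.044
def fp(th,off,z=Z,rad=65):
    t=np.array([-np.cos(th),np.sin(th)]); g=np.array([67.5,-131])+rad*np.array([-np.sin(th),-np.cos(th)])
    x,y=g-t*off; return pose(x,y,z,np.pi-th,j,ov)
H=np.pi/2; c=j[2]+H; u=np.array([np.cos(c),np.sin(c)])
for th in (1.45,1.5,1.55,1.571):
    r.move_linear(*fp(th,17.5),vel=0.03); print(th,(np.array(r.current_contact_force())[:2]@u).round(1))
off=17.5
while off>3:
    off-=1; r.move_linear(fp(1.571,off)[0],None,0.03); f=np.array(r.current_contact_force()); print(off,(f[:2]@u).round(1),f.round(1))
    if -(f[:2]@u)>22: break
r.sleep(.1)
r.move_linear(fp(1.571,off+15)[0],None,0.08)
r.move_linear(fp(1.571,off+20,0.13)[0],None,0.2)
q=list(r.current_q()); q[0]+=1.0; r.set_joints(q); print(r.current_t())
d=optics.get_image("top"); np.savez("top6.npz",**d); d2=optics.get_image("side")
a=cv2.resize(d["pixels"][110:230,160:320,::-1],(533,400),interpolation=cv2.INTER_CUBIC);b=cv2.resize(d2["pixels"][130:270,190:350,::-1],(265,232))
o=np.zeros((400,798,3),np.uint8);o[:,:533]=a;o[:232,533:]=b;cv2.imwrite("pics/p6.png",o)
```

```text
1.45 -2.0
1.5 -3.9
1.55 -21.1
1.571 -29.3
16.5 -34.6 [  5.6 -34.2  -7.5]
42.5
```

View pics/p6.png

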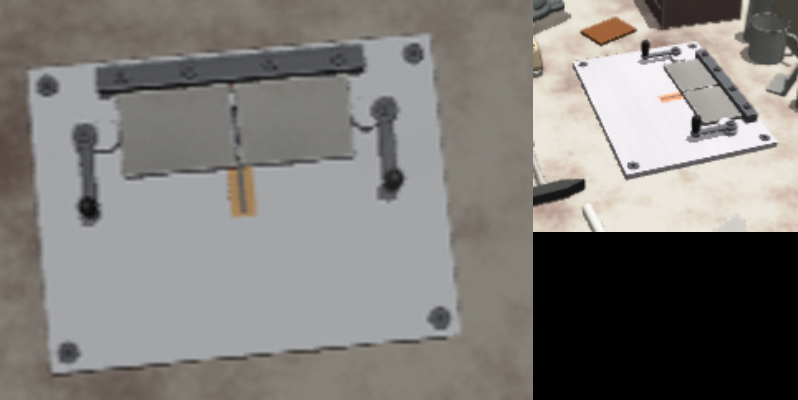

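Both plates are closed up with the gap at the tabs (235,125). The right lever (384,108)-(393,180) points at the robot like the left one. One numeric check on the saved pictures before handing in.

Run:
```python
from h import *
d=load("top6.npz"); j=np.load("jig.npy")
v,u=np.mgrid[:384,:512]; K=np.array([[d["fx"],0,d["cx"]],[0,d["fy"],d["cy"]],[0,0,1.]])
n=cv2.undistortPoints(np.stack([u,v],-1).reshape(-1,1,2).astype(float),K,np.array(d["D"])).reshape(-1,2)
z=d["depth"].reshape(-1,1); T=d["camera_from_world"]; P=(np.hstack([n*z,z])-T[:3,3])@T[:3,:3]
q=tojig(P[:,:2],j)*1000; h=P[:,2]*1000
for s in(1,-1):
    g=(h>45)&(h<80)&(abs(q[:,0]-10)<60)&(abs(q[:,1]-s*131)<40); print(s,np.median(q[g],0),g.sum())
print(plate(d,j,(0,103,-112,-1)))
# bystander check: colour change before/after outside the jig
a=load("top0.npz")["pixels"].astype(int); df=abs(a-d["pixels"].astype(int)).max(-1)
for nme,(x,y) in dict(mag=(565,275),pen=(528,361),tape=(265,392)).items():
    c,r_=int(x*.64),int(y*.64); print(nme,(df[r_-25:r_+25,c-28:c+28]>40).sum())
```

```text
1 [  0.82622498 131.49654463] 30
-1 [   1.45133467 -129.37801132] 28
(array([ 65.97352739, -51.93423188]), ((74.23384857177734, 102.16786193847656), 84.47245788574219), array([[ 103.5,   -1.2],
       [ 102.7, -103.3],
       [  28.4, -102.7],
       [  29.3,   -0.5]]))
mag 0
pen 0
tape 0
```

The grip is at y = -129.4 (locked -131, so at the stop), the plate origin reads (66, -52), and nothing changed at the bystanders.

```bash
python3 -c "
from cell import r
print(r.hand_in(),r.current_t())"
```

```text
the job is handed in; nothing more can be done
the job is handed in; nothing more can be done
```

The second test plate is seated square against the rear fence and closed up to the gap tabs, the right cam lever is locked at its stop, the bystanders are undisturbed, and the job was handed in after about 43 s.

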